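Press the food box's snap lid shut all round

ROBOT

A 6-joint arm with a two-finger parallel gripper is mounted at the origin on a cart in front of the work surface, level with it; the furniture and walls round the work are solid. World frame = base frame: x ahead of the robot, y to its left, z up, the work surface at z = 0. Lengths are in m, angles in rad, forces in N, time in s.
With the tool pointing down it reaches from about 0.425 to 0.925 m from the base axis. Payload 12.5 kg.
Tool frame: the origin (TCP) lies at the very end of the fingers, on their centre line; the grasp point (between the pads) lies 19 mm behind it; z points along the fingers, y is the direction in which the jaws open and shut (so a half turn about z gives the same grasp; the last joint's range is limited). The gripper opens to 85 mm and grips with 20 to 120 N. Pads are 22 mm wide; open, the fingers measure 114 mm over their backs; the gripper's body (76 mm by 85 mm) begins 54 mm behind the grasp point. The pads swing forward as they close: fully open they stand 13 mm farther back than shut.
Start: joints at [-1.267, 0.491, 1.559, -0, 1.092, -0.106], TCP at [0.249, -0.573, 0.231] pointing down, gripper open.
Joint ranges: [-3.1, 3.1], [-0.84, 2.19], [0.05, 2.79], [-1.13, 4.28], [0.06, 2.93], [-2.69, 2.69]. Speed limits (rad/s): [2.22, 2.22, 2.79, 3.14, 3.14, 3.14].

INTERFACE

Orientations are given as a unit quaternion [w, x, y, z].
In Python, from cell import manip, optics gives the robot as it stands.
- The arm moves only by the tool send_rows, never from a script. Its argument "moves" is a list that holds one entry, the list of rows, each a list of 7 numbers: the turn, a rotation vector about the tool's x, y, z in degrees, then the shift along the tool's x, y, z in cm, then the opening, from -1 (shut) to 1 (fully open). In form: [[[rx, ry, rz, dx, dy, dz, fingers], ...]]. A call has 1 to 12 rows; each row is the pose to reach, as a shift and turn from the pose commanded when the call began, along the tool's axes at that moment; what a row does not reach only later rows make up. A row lasts 1/8 s, in which the tool goes at most 62.5 mm and 10.7 degrees, less where a joint would pass 70% of its speed; a pose out of reach is approached as far as the arm can. A call with a gripper value outside its range is refused whole. The fingers move at their own pace and stop on an object; "squeeze" is the grip in N (left out, the last holds). Time passes only in rows, so rows that repeat a pose let the fingers close. It gives the time, the measured TCP pose, the force and the opening at its end, in the units of the state.
- manip.state(): the state, without advancing time (a new reading comes with each control period).
- optics.get_image(name): name is "side" or "top" or "wrist"; returns a dict with "img" (384x512x3 uint8, red, green, blue), "fx", "fy", "cx", "cy" (pixels), "rvec" (rotation vector, rad) and "tvec" (3), from world to camera coordinates, as OpenCV has them; the wrist camera has in their place "T_tool_cam" (4x4, takes a point from camera to tool coordinates, whose origin is the TCP and whose axes are the flange's). Camera axes: x right, y down, z forward; pixel columns grow to the right and rows downward; lengths in m; the calibration is good to about 2 mm. The wrist camera is an equidistant fisheye: a pixel r from the principal point sees the ray r / f radians off the axis. A picture is of the moment at which its call begins: read the wrist's pose just before it. There is no depth.
- manip.close_job(): hands the job in, once; it reports no verdict.
The state is a dict: "clock": time; "joint_pos": joint angles; "joint_vel": joint speeds; "joint_torque": joint torques, N m; "tool_pos": TCP position; "tool_rot": TCP orientation; "contact_force": force on the tool from outside, world axes, zero at the start; "ft_torque": the same for the moment, N m; "grip_width": finger opening in m.
Only numpy, scipy, OpenCV 4.12 (cv2) and the standard library are available. Lean on these libraries where they do the work, as an engineer would, in place of code of your own. Each camera call takes 0.05 s, during which the arm holds its last target.

TASK

The lid lies on the food box but its rim is not snapped down yet. With your fingertips, press down the rim section on each of the four sides until every one clicks shut and lies level. Do it where the box stands, without slamming or crushing it: do not pick the box up, tip it or push it away, and leave the jar, the ramekin and the tin as they are.

Things in the scene. Friction and masses are not known exactly. Their poses are not given: they have to be found in the camera images.
- food_box: Loose clear plastic food box of crackers, 0.9 kg, grey lid on it. Foot 120 mm (its x) by 170 (its y), lid 134 x 184, straight walls under the lid's outer 10 mm. Origin: centre of the underside; z up. The lid's rim is four hinged sections, one a side, between fixed 30 mm square corners; shut, they lie level with the corners, top 77 mm above the worktop. The panel inside the rim is 4 mm lower.
- flap_front (a joint): Hinge of the rim section on the long side, facing the box's -x, 121 mm long, 30 wide, 5 thick, hinged at its inner edge (37 mm from the box's middle). 0 = standing up at 0.40 rad (outer edge 12 mm too high), 0.40 = shut level. Starts at 0. Pushed down near its outer edge it resists with up to about 8 N; past about 0.25 it snaps to 0.40 and stays; let go earlier, it springs back up.
- flap_front_press (a point): Point on the top face of the rim section on the long side, facing the box's -x, mid-length, 20 mm out from its hinge line and 10 mm in from its outer edge: a push straight down here does not tip the box. It goes down about 8 mm with the section and is 77 mm above the worktop when shut.
- flap_back (a joint): Hinge of the rim section on the long side, facing the box's +x, 121 mm long, 30 wide, 5 thick, hinged at its inner edge (37 mm from the box's middle). 0 = standing up at 0.40 rad (outer edge 12 mm too high), 0.40 = shut level. Starts at 0. Pushed down near its outer edge it resists with up to about 8 N; past about 0.25 it snaps to 0.40 and stays; let go earlier, it springs back up.
- flap_back_press (a point): Point on the top face of the rim section on the long side, facing the box's +x, mid-length, 20 mm out from its hinge line and 10 mm in from its outer edge: a push straight down here does not tip the box. It goes down about 8 mm with the section and is 77 mm above the worktop when shut.
- flap_left (a joint): Hinge of the rim section on the short side, facing the box's +y, 71 mm long, 30 wide, 5 thick, hinged at its inner edge (62 mm from the box's middle). 0 = standing up at 0.40 rad (outer edge 12 mm too high), 0.40 = shut level. Starts at 0. Pushed down near its outer edge it resists with up to about 8 N; past about 0.25 it snaps to 0.40 and stays; let go earlier, it springs back up.
- flap_left_press (a point): Point on the top face of the rim section on the short side, facing the box's +y, mid-length, 20 mm out from its hinge line and 10 mm in from its outer edge: a push straight down here does not tip the box. It goes down about 8 mm with the section and is 77 mm above the worktop when shut.
- flap_right (a joint): Hinge of the rim section on the short side, facing the box's -y, 71 mm long, 30 wide, 5 thick, hinged at its inner edge (62 mm from the box's middle). 0 = standing up at 0.40 rad (outer edge 12 mm too high), 0.40 = shut level. Starts at 0. Pushed down near its outer edge it resists with up to about 8 N; past about 0.25 it snaps to 0.40 and stays; let go earlier, it springs back up.
- flap_right_press (a point): Point on the top face of the rim section on the short side, facing the box's -y, mid-length, 20 mm out from its hinge line and 10 mm in from its outer edge: a push straight down here does not tip the box. It goes down about 8 mm with the section and is 77 mm above the worktop when shut.
- spice_jar: Corked glass spice jar, 44 mm across, 92 mm tall, loose, standing near the box; leave it alone. Origin: centre of its underside.
- ramekin: White fluted ramekin, 68 mm across, 45 mm tall, loose, standing near the box; leave it alone. Origin: centre of its underside.
- brass_tin: Round brass tin with a small knob on top, 67 mm across, 71 mm tall, loose, standing near the box; leave it alone. Origin: centre of its underside.
Mind the look-alikes: they are no part of the job. What is shaped like the food_box but orange is not meant.

How it is judged:
At the end, for the whole second after the job is handed in: All four rim sections are shut (joint above 0.37 of 0.40 rad); the box stands flat and still within 40 mm of where it started; jar, ramekin and tin are within 30 mm of where they stood (value of joint each of flap_front, flap_back, flap_left, flap_right above 0.37 rad and distance of food_box from where it was at the start of the episode below 0.04 m and angle between food_box's own z axis and vertical below 0.05 rad and linear speed of food_box below 0.02 m/s and distance of each of spice_jar, ramekin, brass_tin from where it was at the start of the episode below 0.03 m); the robot touches nothing.
It fails at once if the box is lifted (more than 15 mm) (height (world z) of food_box above 0.015 m).
It fails at once if the box is tipped (more than 0.2 rad) (angle between food_box's own z axis and vertical above 0.2 rad).
It fails at once if the box is pushed more than 40 mm away (distance of food_box from where it was at the start of the episode above 0.04 m).
It fails at once if the box or its lid is slammed or crushed (more than 80 N) (contact force between any of the fingers, the arm and food_box above 80 N).
It fails at once if the jar, ramekin or tin is moved more than 30 mm or knocked over (distance of any of spice_jar, ramekin, brass_tin from where it was at the start of the episode above 0.03 m or angle between any of spice_jar, ramekin, brass_tin's own z axis and vertical above 0.35 rad).
It also fails if it takes over 54 s, if anything falls off the work surface, if the arm or the gripper's body presses on something with over 40 N, if the wrist force passes 120 N, or if a joint passes its speed limit or range.

## Working session

There is one attempt and no reset: what is moved stays moved. The work goes in short steps, Python scripts to look and compute and a tool call to move; the robot and the scene stay as the last step left them, time stands still between calls to the robot, and variables do not carry over. Pictures are saved under pics/ and viewed, and the job is handed in when it is done.

Besides the shell and the picture viewer there is one more tool, called after "Call:" in YAML: its name, and indented under it one key for each argument. send_rows: Moves the arm, as the interface text tells. Its arguments: {"type":"object","properties":{"moves":{"type":"array","items":{"type":"array","items":{"type":"array","items":{"type":"number"}}}},"squeeze":{"type":"number"}},"required":["moves"]}

```bash
ls; mkdir -p pics; cat > h.py <<'E'
import numpy as np,cv2
from cell import manip,optics
def grab(n,name):
    d=optics.get_image(n); cv2.imwrite(f'pics/{name}.png',cv2.cvtColor(d['img'],cv2.COLOR_RGB2BGR)); 
    import pickle; pickle.dump(d,open(f'pics/{name}.pkl','wb')); return d
def ray(d,u,v,z):
    R=cv2.Rodrigues(np.array(d['rvec'],float))[0]; t=np.array(d['tvec'],float).ravel()
    c=-R.T@t; r=R.T@np.array([(u-d['cx'])/d['fx'],(v-d['cy'])/d['fy'],1]); return c+r*(z-c[2])/r[2]
E
python3 - <<'E'
from h import *
s=manip.state();print(s)
for n in('side','top'):
    d=grab(n,n+'0');print(n,d['fx'],d['cx'],d['rvec'],d['tvec'])
s=grab('wrist','wrist0');print(s['T_tool_cam'])
E
```

```text
pics
{'clock': 0.0, 'joint_pos': array([-1.26660164e+00,  4.91576778e-01,  1.55948371e+00,  9.35485747e-06,
        1.09169941e+00, -1.05611831e-01]), 'joint_vel': array([-0.0010522 , -0.00032149, -0.00210294, -0.00094782, -0.00071782,
        0.00048485]), 'joint_torque': array([ 3.30219864e-04, -6.18445230e+01, -2.61591589e+01, -1.26590230e-04,
        4.02910096e-03, -1.63732545e-05]), 'tool_pos': array([ 0.24896333, -0.57301047,  0.23070525]), 'tool_rot': array([-5.81158738e-04,  9.79080945e-01,  2.03470298e-01, -5.37243796e-05]), 'contact_force': array([ 0.06734349,  0.55466983, -0.33651155]), 'ft_torque': array([ 0.01445006,  0.02524532, -0.04218467]), 'grip_width': 0.08540571541136267}
side 495.5969882352408 256.7396674655293 [ 0.33640894 -2.49423148  1.57586328] [0.56958603 0.15198575 1.32768911]
top 441.2714011292106 253.0050711918822 [ 2.14639277 -2.19340412  0.09830728] [0.02719913 0.60557528 1.263322  ]
[[ 2.29131392e-04 -9.49130218e-01 -3.14883752e-01  8.10887793e-02]
 [ 9.99999962e-01  2.65427976e-04 -7.23896654e-05  9.96700837e-04]
 [ 1.52286176e-04 -3.14883724e-01  9.49130242e-01 -1.43549413e-01]
 [ 0.00000000e+00  0.00000000e+00  0.00000000e+00  1.00000000e+00]]
```

View pics/top0.png

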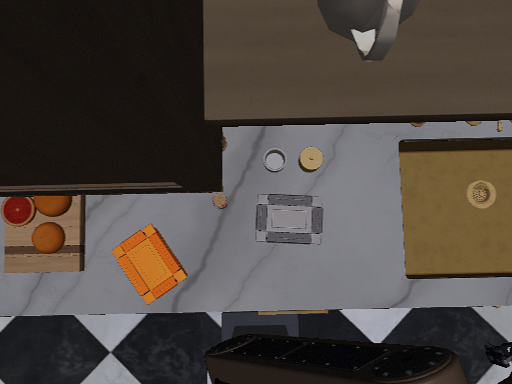

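View pics/side0.png

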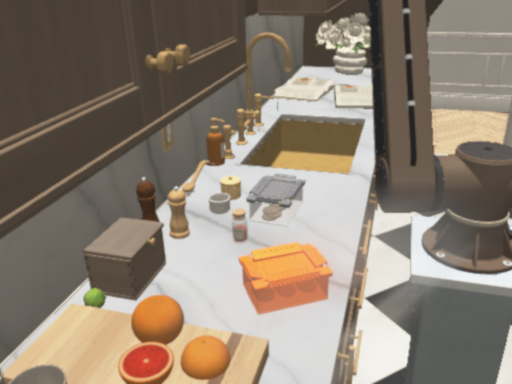

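```bash
python3 - <<'E'
import pickle
from h import *
d=pickle.load(open('pics/top0.pkl','rb'))
im=cv2.cvtColor(d['img'],cv2.COLOR_RGB2BGR)
cv2.imwrite('pics/topz.png',cv2.resize(im[130:260,200:340],None,fx=5.5,fy=4.5*1.0,interpolation=cv2.INTER_CUBIC)[:600])
R=cv2.Rodrigues(d['rvec'])[0];print('cam',-R.T@d['tvec'])
for p,z in [((289,219),.075),((274,159),.045),((312,158),.071),((220,200),.092),((221,185),.4),((300,120),.4)]:print(p,ray(d,*p,z))
d=pickle.load(open('pics/side0.pkl','rb'))
im=cv2.cvtColor(d['img'],cv2.COLOR_RGB2BGR)
R=cv2.Rodrigues(d['rvec'])[0];print('cam',-R.T@d['tvec'])
cv2.imwrite('pics/sidez.png',cv2.resize(im[160:260,190:320],None,fx=6,fy=6,interpolation=cv2.INTER_CUBIC))
E
```

```text
cam [0.48262627 0.00890275 1.3154605 ]
(289, 219) [ 0.5500616  -0.08625001  0.075     ]
(274, 159) [ 0.72781628 -0.04991371  0.045     ]
(312, 158) [ 0.723247   -0.15732497  0.071     ]
(220, 200) [0.60629512 0.10571152 0.092     ]
(221, 185) [0.6066567  0.07879825 0.4       ]
(300, 120) [ 0.74187776 -0.09074967  0.4       ]
cam [0.21207254 1.24538569 0.71716526]
```

View pics/topz.png

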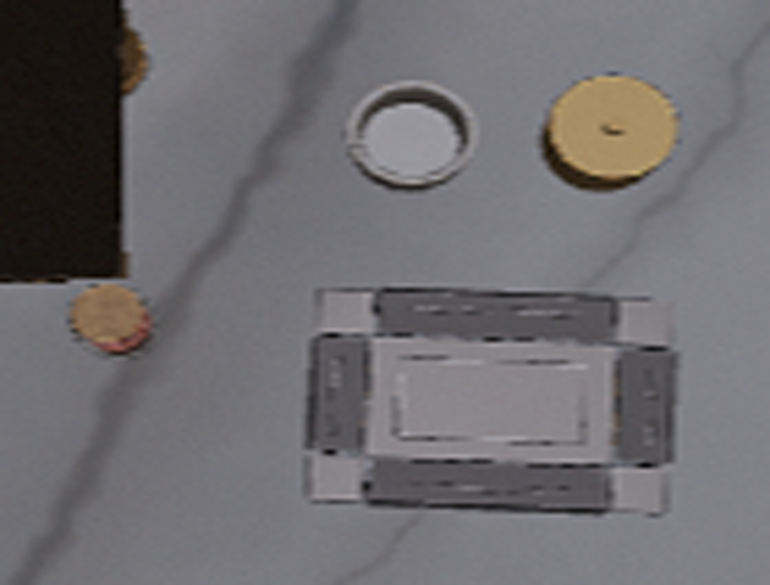

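View pics/sidez.png

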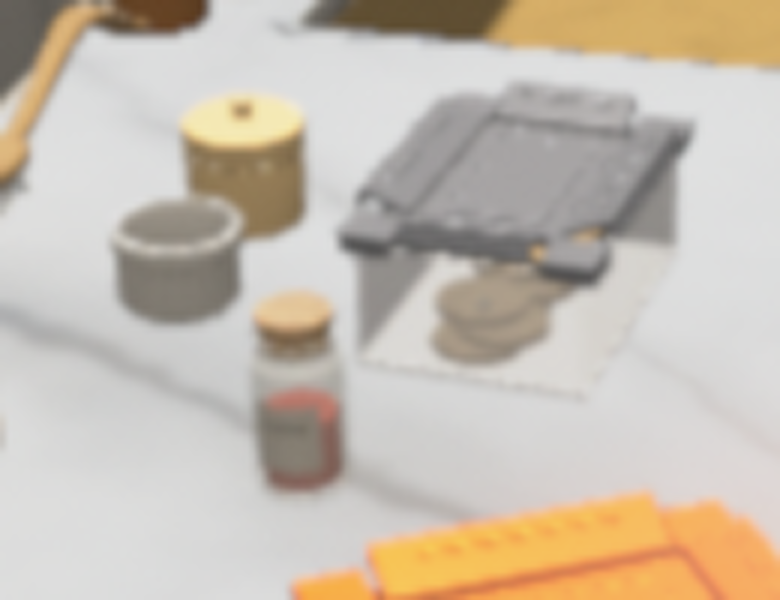

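View pics/wrist0.png

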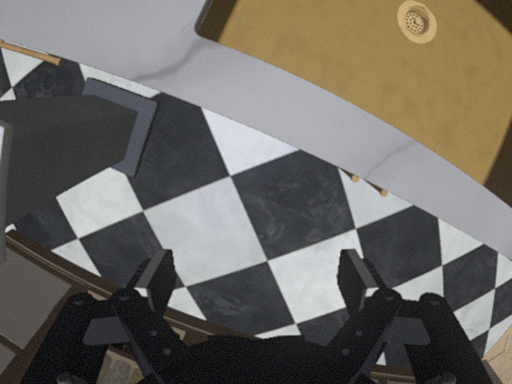

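Call:
send_rows:
  moves:
    - [[0, 0, 3, 4, -2.4, 0, -1], [0, 0, 6, 8.5, -5, 1, -1], [0, 0, 9, 13, -7.6, 2, -1], [0, 0, 12, 17.5, -10.2, 3, -1], [0, 0, 15, 22, -12.9, 4, -1], [0, 0, 18, 26.5, -15.5, 5, -1], [0, 0, 21, 31, -18.1, 6, -1], [0, 0, 24, 35.5, -20.8, 7, -1], [0, 0, 26, 39.5, -23.1, 8, -1], [0, 0, 27.5, 43.3, -25.4, 9, -1], [0, 0, 27.5, 43.3, -25.4, 9, -1], [0, 0, 27.5, 43.3, -25.4, 9, -1]]
  squeeze: 40

```text
clock: 1.65
tool_pos: [0.5448, -0.1679, 0.1412]
tool_rot: [0.0, 0.999, -0.035, -0.0]
contact_force: [0.5, 0.3, -1.4]
grip_width: 0.0002
```

```bash
python3 - <<'E'
from h import *
s=manip.state();print(s['clock'],s['tool_pos'],s['tool_rot'],s['contact_force'],s['grip_width'])
for n in('side','wrist'):
    d=grab(n,n+'1')
im=cv2.imread('pics/side1.png');cv2.imwrite('pics/side1z.png',cv2.resize(im[100:260,190:400],None,fx=3.7,fy=3.7,interpolation=cv2.INTER_CUBIC))
E
```

```text
1.65 [ 0.54479508 -0.1679292   0.1412054 ] [ 4.31948806e-05  9.99396196e-01 -3.47449237e-02 -1.76692689e-04] [ 0.5148056   0.32746734 -1.44727486] 0.00016235318446077796
```

View pics/wrist1.png

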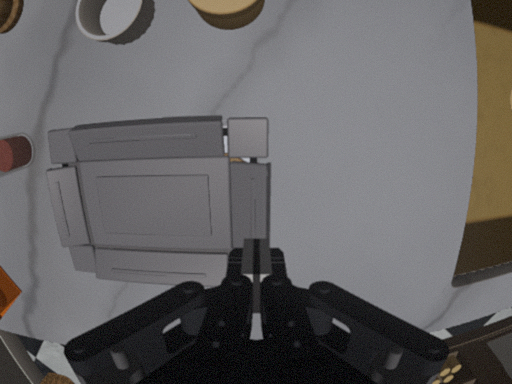

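View pics/side1z.png

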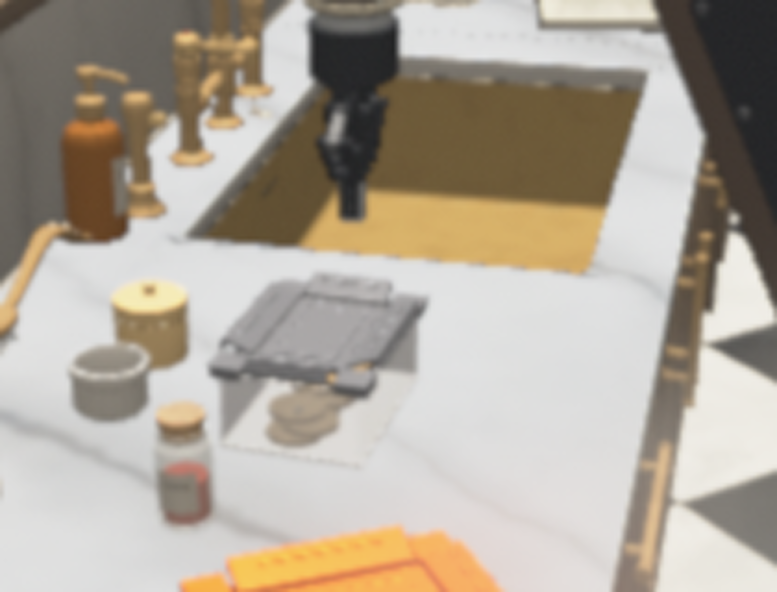

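```bash
cat >> h.py <<'E'
from scipy.spatial.transform import Rotation as Ro
def wray(d,s,u,v,z):
    x,y=u-d['cx'],v-d['cy'];r=np.hypot(x,y);th=r/d['fx']
    k=np.array([x/r*np.sin(th),y/r*np.sin(th),np.cos(th)])
    q=s['tool_rot'];R=Ro.from_quat([q[1],q[2],q[3],q[0]]).as_matrix();T=d['T_tool_cam']
    c=R@T[:3,3]+s['tool_pos'];k=R@T[:3,:3]@k;return c+k*(z-c[2])/k[2]
E
python3 - <<'E'
import pickle
from h import *
d=pickle.load(open('pics/wrist1.pkl','rb'));s=manip.state()
C=np.array([.5508,-.0857]);a=np.radians(-4);ex=np.array([np.cos(a),np.sin(a)]);ey=np.array([-ex[1],ex[0]])
for p in [(267,117),(228,157),(50,130),(80,159)]:
    w=wray(d,s,*p,.077)[:2]-C;print(p,w@ex,w@ey)
for n in((0.545,-.1675),):print(n)
E
```

```text
(267, 117) 0.06883483951114047 -0.09162692993685333
(228, 157) 0.0404255229242895 -0.06399601109897693
(50, 130) 0.06872070811315557 0.08670633071806222
(80, 159) 0.04251515374375741 0.05784427973595579
(0.545, -0.1675)
```

Call:
send_rows:
  moves:
    - [[0, 0, 0, 0.1, 0, 2.5, -1], [0, 0, 0, 0.1, 0, 4.2, -1], [0, 0, 0, 0.1, 0, 4.8, -1], [0, 0, 0, 0.1, 0, 5.1, -1], [0, 0, 0, 0.1, 0, 5.4, -1], [0, 0, 0, 0.1, 0, 5.7, -1], [0, 0, 0, 0.1, 0, 5.9, -1], [0, 0, 0, 0.1, 0, 6.1, -1], [0, 0, 0, 0.1, 0, 6.2, -1], [0, 0, 0, 0.1, 0, 6.3, -1], [0, 0, 0, 0.1, 0, 6.3, -1]]

```text
clock: 3.12
tool_pos: [0.5459, -0.1678, 0.0781]
tool_rot: [-0.0, 0.999, -0.035, -0.0]
contact_force: [-1.0, 0.8, -0.0]
grip_width: -0.0003
```

Call:
send_rows:
  moves:
    - [[0, 0, 0, 0, 0, 0.1, -1], [0, 0, 0, 0, 0, 0.15, -1], [0, 0, 0, 0, 0, 0.15, -1]]

```text
clock: 3.5
tool_pos: [0.546, -0.1678, 0.0771]
tool_rot: [0.0, 0.999, -0.035, 0.0]
contact_force: [-1.0, 1.0, 4.1]
grip_width: -0.0002
```

```bash
python3 - <<'E'
from h import *
grab('side','side2');grab('wrist','wrist2')
im=cv2.imread('pics/side2.png');cv2.imwrite('pics/side2z.png',cv2.resize(im[130:230,190:320],None,fx=6,fy=6,interpolation=cv2.INTER_CUBIC))
E
```

```text
(no output)
```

View pics/side2z.png

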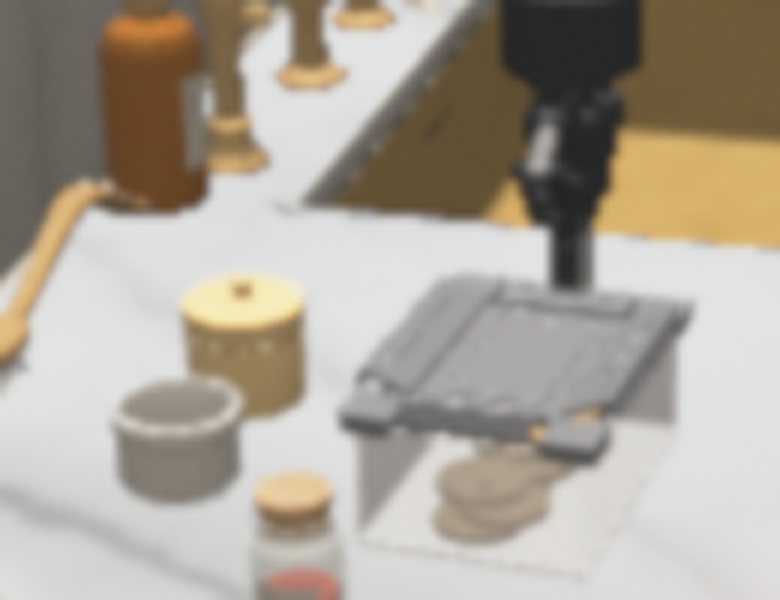

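View pics/wrist2.png

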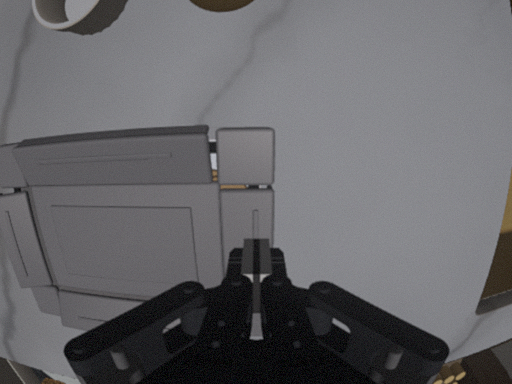

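Call:
send_rows:
  moves:
    - [[0, 0, 0, 0, 0, -2, -1], [0, 0, 0, 0, 0, -4, -1], [0, 0, 0, 1.5, -2, -4, -1], [0, 0, 0, 3.5, -5, -4, -1], [0, 0, 0, 5.5, -8.2, -4, -1], [0, 0, 0, 5.5, -8.2, -4, -1], [0, 0, 0, 5.5, -8.2, -2.5, -1], [0, 0, 0, 5.5, -8.2, -1.5, -1], [0, 0, 0, 5.5, -8.2, -1.2, -1], [0, 0, 0, 5.5, -8.2, -0.9, -1], [0, 0, 0, 5.5, -8.2, -0.7, -1], [0, 0, 0, 5.5, -8.2, -0.5, -1]]

```text
clock: 5.1
tool_pos: [0.6072, -0.0905, 0.0824]
tool_rot: [0.0, 0.999, -0.035, 0.001]
contact_force: [1.7, 0.2, 1.9]
grip_width: 0.0002
```

Call:
send_rows:
  moves:
    - [[0, 0, 0, 0, 0, 0.2, -1], [0, 0, 0, 0, 0, 0.3, -1], [0, 0, 0, 0, 0, 0.4, -1], [0, 0, 0, 0, 0, 0.5, -1], [0, 0, 0, 0, 0, 0.5, -1]]

```text
clock: 5.72
tool_pos: [0.6065, -0.0899, 0.0771]
tool_rot: [0.0, 0.999, -0.035, -0.0]
contact_force: [-2.2, 0.2, 5.9]
grip_width: 0.0002
```

Call:
send_rows:
  moves:
    - [[0, 0, 0, 0, 0, -2, -1], [0, 0, 0, 0, 0, -4, -1], [0, 0, 0, -1.5, -2, -4, -1], [0, 0, 0, -3.5, -5, -4, -1], [0, 0, 0, -5.5, -8, -4, -1], [0, 0, 0, -5.5, -8, -4, -1], [0, 0, 0, -5.5, -8, -2.5, -1], [0, 0, 0, -5.5, -8, -1.5, -1], [0, 0, 0, -5.5, -8, -1.2, -1], [0, 0, 0, -5.5, -8, -0.9, -1], [0, 0, 0, -5.5, -8, -0.7, -1], [0, 0, 0, -5.5, -8, -0.5, -1]]

```text
clock: 7.22
tool_pos: [0.5577, -0.0064, 0.0822]
tool_rot: [0.0, 0.999, -0.035, 0.001]
contact_force: [-0.3, 1.6, 2.8]
grip_width: 0.0004
```

Call:
send_rows:
  moves:
    - [[0, 0, 0, 0, 0, 0.2, -1], [0, 0, 0, 0, 0, 0.3, -1], [0, 0, 0, 0, 0, 0.4, -1], [0, 0, 0, 0, 0, 0.5, -1], [0, 0, 0, 0, 0, 0.5, -1]]

```text
clock: 7.85
tool_pos: [0.5574, -0.0063, 0.0771]
tool_rot: [0.0, 0.999, -0.035, 0.0]
contact_force: [-2.0, -0.5, 4.3]
grip_width: -0.0001
```

```bash
python3 - <<'E'
from h import *
grab('side','side3');grab('wrist','wrist3')
im=cv2.imread('pics/side3.png');cv2.imwrite('pics/side3z.png',cv2.resize(im[130:230,190:320],None,fx=6,fy=6,interpolation=cv2.INTER_CUBIC))
E
```

```text
(no output)
```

View pics/side3z.png

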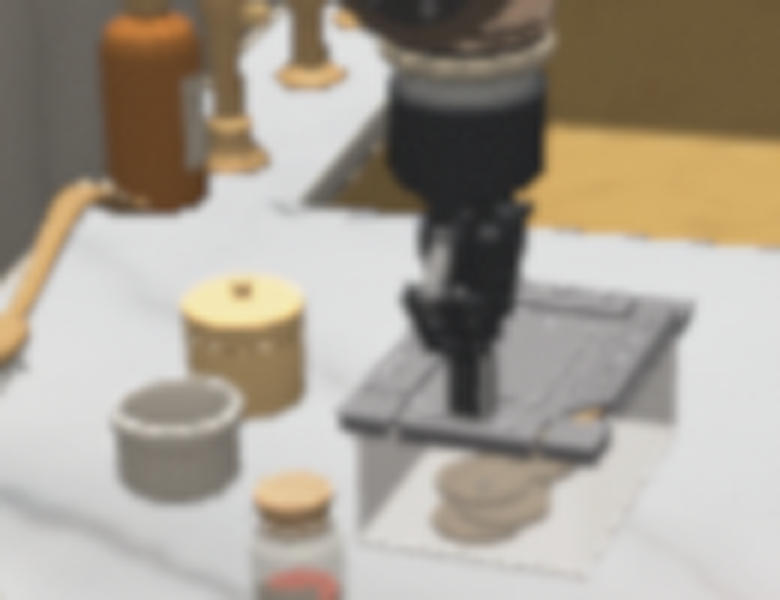

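View pics/wrist3.png

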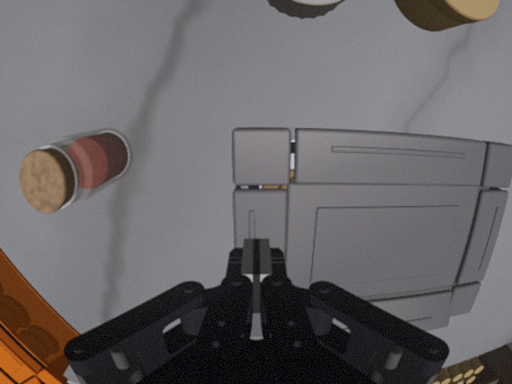

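Call:
send_rows:
  moves:
    - [[0, 0, 0, 0, 0, -2, -1], [0, 0, 0, 0, 0, -4, -1], [0, 0, 0, -1.5, 2, -4, -1], [0, 0, 0, -3.5, 5, -4, -1], [0, 0, 0, -5.5, 8, -4, -1], [0, 0, 0, -5.5, 8, -4, -1], [0, 0, 0, -5.5, 8, -2.5, -1], [0, 0, 0, -5.5, 8, -1.5, -1], [0, 0, 0, -5.5, 8, -1.2, -1], [0, 0, 0, -5.5, 8, -0.9, -1], [0, 0, 0, -5.5, 8, -0.7, -1], [0, 0, 0, -5.5, 8, -0.5, -1]]

```text
clock: 9.45
tool_pos: [0.497, -0.0819, 0.0816]
tool_rot: [0.0, 0.999, -0.035, -0.0]
contact_force: [-0.4, 0.4, 0.3]
grip_width: -0.0002
```

Call:
send_rows:
  moves:
    - [[0, 0, 0, 0, 0, 0.2, -1], [0, 0, 0, 0, 0, 0.3, -1], [0, 0, 0, 0, 0, 0.4, -1], [0, 0, 0, 0, 0, 0.5, -1], [0, 0, 0, 0, 0, 0.5, -1]]

```text
clock: 10.07
tool_pos: [0.4969, -0.0822, 0.0771]
tool_rot: [0.0, 0.999, -0.035, 0.0]
contact_force: [-0.8, 0.5, 4.1]
grip_width: 0.0003
```

Call:
send_rows:
  moves:
    - [[0, 0, 0, 0, 0, -2, -1], [0, 0, 0, 0, 0, -5, -1], [0, 0, 0, -2, 4, -9, -1], [0, 0, 0, -2, 9, -13, -1], [0, 0, 0, -2, 14, -15, -1], [0, 0, 0, -2, 19, -15, -1], [0, 0, 0, -2, 19, -15, -1], [0, 0, 0, -2, 19, -15, -1]]

```text
clock: 11.08
tool_pos: [0.4633, -0.27, 0.2265]
tool_rot: [-0.0, 0.999, -0.035, -0.0]
contact_force: [0.8, -0.4, -0.1]
grip_width: -0.0001
```

```bash
python3 - <<'E'
from h import *
for n in('side','top','wrist'): grab(n,n+'4')
im=cv2.imread('pics/side4.png');a=cv2.resize(im[160:260,190:320],None,fx=6,fy=6,interpolation=cv2.INTER_CUBIC)
cv2.imwrite('pics/side4z.png',a)
im=cv2.imread('pics/top4.png');cv2.imwrite('pics/top4z.png',cv2.resize(im[130:260,200:340],None,fx=5.5,fy=4.5,interpolation=cv2.INTER_CUBIC))
E
```

```text
(no output)
```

View pics/side4z.png

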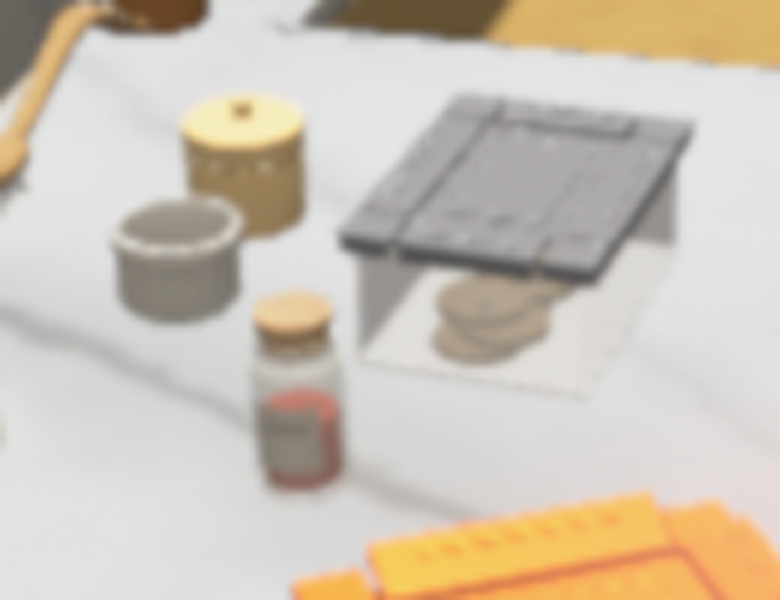

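View pics/top4z.png

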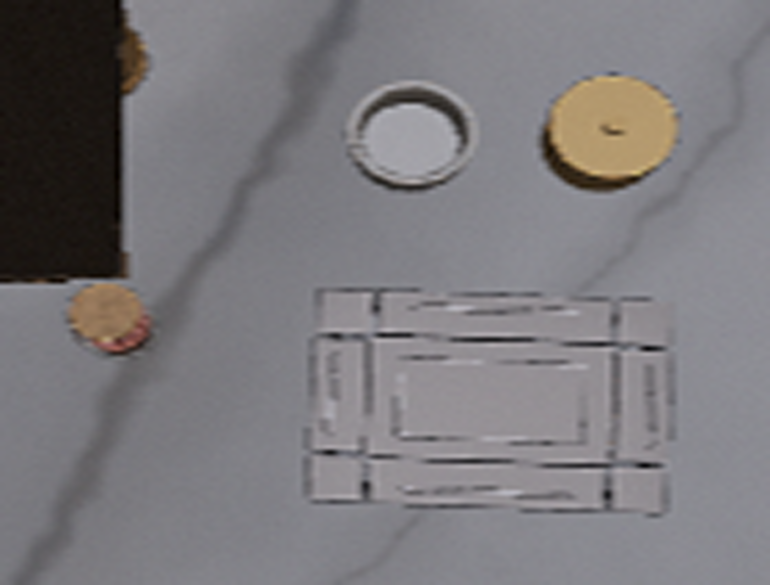

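View pics/wrist4.png

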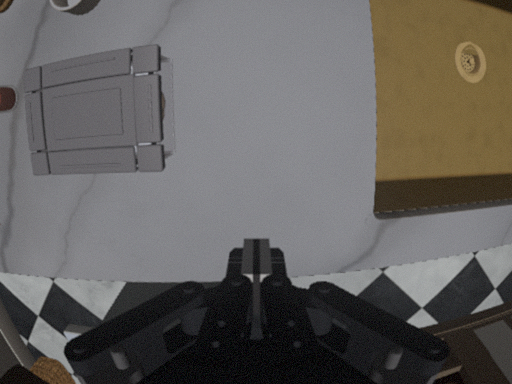

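All four sections now have the same shade as the corners and lie level with them. The box (corners about (320,290) to (665,513) in the top zoom), jar, ramekin and tin are where they were, and the arm is clear.

```bash
python3 -c "
from cell import manip
print(manip.state()['contact_force']);print(manip.close_job())"
```

```text
[-0.66655568 -0.39153077 -0.27362998]
the job is handed in; nothing more can be done
None
```

I pressed down all four rim sections with the closed fingertips, in the order right, back, left, front, and handed the job in at about 11 s. Each press stopped with the fingertip at 77 mm, the shut height. The force reading there was about 4–6 N straight up, the highest I saw; I only had readings at the end of each move, not during it.

- **Rim:** in the final side, top and wrist pictures all four sections lie level with the fixed corners.
- **Surroundings:** in the top picture the box, jar, ramekin and tin show no visible shift. The arm is clear, with the wrist force near zero.
- **Disagreement:** before pressing, the wrist and top cameras placed the lid's edges 2–5 mm apart. I used a point between the two, and the presses landed well. No check failed.

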